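# Pin the rack and finish the piston pyramid

### The job

Lock the end stop of the piston rack by pushing its headed pin down through the fork and lug until the head is fully home. Then finish the pyramid with the two spare pistons of the same size: lay one in the free gap on top of the row of three, beside the piston already saddled there, and then the other in the gap between those two as the crown, with their ends in line with the rest. Set them down rather than drop them, leave the slim, longer piston in its chock, and do not disturb the pistons already racked or the other things on the bench.

Things in the scene. Friction and masses are not known exactly. Their poses are not given: they have to be found in the camera images.
- rack: fixed grey rack, 100 mm (x, along the pistons) by 290 mm (y, along the row); origin on the bench under the row's middle. Row axes at y = 66, 0, -66 mm, 43 mm up; neighbours never touch (4 mm gap). A saddled piston lies half-way between two, 52.5 mm higher: free gap at y -33, height 95.5 mm; crown at y 0, height 148 mm. End stops 53 mm high; fork, lug and pin beyond the -y one
- pin_head (a point): centre of the top of the pin's round steel head (34 mm in diameter, 8 mm thick); the pin, 14 mm in diameter, stands upright in the fork at the rack's y = -130 mm and slides straight down; fully home the head's top is 60 mm above the bench
- pin (a joint): how far the pin is pushed in, m: starts between 0 and 0.010, 0.036 is fully home (head resting on the fork). It slides stiffly, about 6 N plus some drag with speed (15 N per m/s), and stays where it is left
- row_left_center (a point): steel piston, a plain cylinder 62 mm in diameter and 60 mm long with two thin flush black seal bands, about 0.3 kg, lying on its side; this point is its centre, its x axis runs along the cylinder; bottom row at the rack's +y end, loose in its bars
- row_mid_center (a point): steel piston, a plain cylinder 62 mm in diameter and 60 mm long with two thin flush black seal bands, about 0.3 kg, lying on its side; this point is its centre, its x axis runs along the cylinder; bottom row, middle
- row_right_center (a point): steel piston, a plain cylinder 62 mm in diameter and 60 mm long with two thin flush black seal bands, about 0.3 kg, lying on its side; this point is its centre, its x axis runs along the cylinder; bottom row at the rack's -y end, nearest the pin
- upper_left_center (a point): steel piston, a plain cylinder 62 mm in diameter and 60 mm long with two thin flush black seal bands, about 0.3 kg, lying on its side; this point is its centre, its x axis runs along the cylinder; already saddled in the second layer between the left and middle ones of the row
- spare_1_center (a point): steel piston, a plain cylinder 62 mm in diameter and 60 mm long with two thin flush black seal bands, about 0.3 kg, lying on its side; this point is its centre, its x axis runs along the cylinder; one of two identical spares, in a black chock on the bench; it cannot roll in it, and its end faces stand 10 mm clear of the chock at each end (axis 43 mm above the bench)
- spare_2_center (a point): steel piston, a plain cylinder 62 mm in diameter and 60 mm long with two thin flush black seal bands, about 0.3 kg, lying on its side; this point is its centre, its x axis runs along the cylinder; the other spare, in a black chock on the bench; it cannot roll in it, and its end faces stand 10 mm clear of the chock at each end (axis 43 mm above the bench)
- slim_center (a point): the odd one, not to be used: slimmer and longer steel piston, 50 mm in diameter and 90 mm long, lying in a third chock like the spares' (axis 35 mm above the bench); this point is its centre, x axis along it
- wrench: wrench, 190 mm long, lying or standing loose on the bench away from the work, not to be disturbed; origin at the centre of its underside
- seal: flat black rubber ring, 66 mm in diameter, lying or standing loose on the bench away from the work, not to be disturbed; origin at the centre of its underside
- screwdriver: screwdriver, 200 mm long, lying or standing loose on the bench away from the work, not to be disturbed; origin at the centre of its underside
- water: clear drinking bottle, 66 mm in diameter, 200 mm tall, lying or standing loose on the bench away from the work, not to be disturbed; origin at the centre of its underside
- grease: white jar, 70 mm in diameter, 85 mm tall, lying or standing loose on the bench away from the work, not to be disturbed; origin at the centre of its underside
- bowl: green plastic bowl, 120 mm wide, 55 mm tall, lying or standing loose on the bench away from the work, not to be disturbed; origin at the centre of its underside
There are look-alikes about, which are no part of the job. Leave any brown look-alike of the part that bears spare_2_center alone. Leave any blue look-alike of the part that bears row_mid_center alone.

How it is judged (in metres and radians):
On the way, in this order (a step that is already met when the one before it is completed fails the run):
1. the pin is pushed fully home (value of joint pin above 0.0335 m), for 0.2 s.
2. a spare lies released in the free gap of the second layer (value of joint pin above 0.0335 m and (((x of spare_1_center in the frame of rack between -0.012 and 0.012 m and y of spare_1_center in the frame of rack between -0.039 and -0.027 m and z of spare_1_center in the frame of rack between 0.0905 and 0.1005 m and angle between the x axis of spare_1_center and the x axis of rack, either way round below 0.17 rad) and (linear speed of spare_1 below 0.02 m/s and contact force between the fingers and spare_1 below 0.05 N)) or ((x of spare_2_center in the frame of rack between -0.012 and 0.012 m and y of spare_2_center in the frame of rack between -0.039 and -0.027 m and z of spare_2_center in the frame of rack between 0.0905 and 0.1005 m and angle between the x axis of spare_2_center and the x axis of rack, either way round below 0.17 rad) and (linear speed of spare_2 below 0.02 m/s and contact force between the fingers and spare_2 below 0.05 N)))), for 0.2 s.
3. the other spare lies released as the crown (((((x of spare_1_center in the frame of rack between -0.012 and 0.012 m and y of spare_1_center in the frame of rack between -0.039 and -0.027 m and z of spare_1_center in the frame of rack between 0.0905 and 0.1005 m and angle between the x axis of spare_1_center and the x axis of rack, either way round below 0.17 rad) and (linear speed of spare_1 below 0.02 m/s and contact force between the fingers and spare_1 below 0.05 N)) and ((x of spare_2_center in the frame of rack between -0.012 and 0.012 m and y of spare_2_center in the frame of rack between -0.006 and 0.006 m and z of spare_2_center in the frame of rack between 0.143 and 0.153 m and angle between the x axis of spare_2_center and the x axis of rack, either way round below 0.17 rad) and (linear speed of spare_2 below 0.02 m/s and contact force between the fingers and spare_2 below 0.05 N))) or (((x of spare_2_center in the frame of rack between -0.012 and 0.012 m and y of spare_2_center in the frame of rack between -0.039 and -0.027 m and z of spare_2_center in the frame of rack between 0.0905 and 0.1005 m and angle between the x axis of spare_2_center and the x axis of rack, either way round below 0.17 rad) and (linear speed of spare_2 below 0.02 m/s and contact force between the fingers and spare_2 below 0.05 N)) and ((x of spare_1_center in the frame of rack between -0.012 and 0.012 m and y of spare_1_center in the frame of rack between -0.006 and 0.006 m and z of spare_1_center in the frame of rack between 0.143 and 0.153 m and angle between the x axis of spare_1_center and the x axis of rack, either way round below 0.17 rad) and (linear speed of spare_1 below 0.02 m/s and contact force between the fingers and spare_1 below 0.05 N))))), for 0.2 s.
At the end, for the whole second after the job is handed in: pin within 2.5 mm of home; every racked piston in its place, one spare in the free gap and the other as the crown, each within 6 mm across, 5 mm in height, 12 mm lengthwise of its place in the rack and 10 degrees of its direction; spares released, at rest (value of joint pin above 0.0335 m and x of row_left_center in the frame of rack between -0.012 and 0.012 m and y of row_left_center in the frame of rack between 0.06 and 0.072 m and z of row_left_center in the frame of rack between 0.038 and 0.048 m and angle between the x axis of each of row_left_center, row_mid_center, row_right_center, upper_left_center and the x axis of rack, either way round below 0.17 rad and x of row_mid_center in the frame of rack between -0.012 and 0.012 m and y of row_mid_center in the frame of rack between -0.006 and 0.006 m and z of row_mid_center in the frame of rack between 0.038 and 0.048 m and x of row_right_center in the frame of rack between -0.012 and 0.012 m and y of row_right_center in the frame of rack between -0.072 and -0.06 m and z of row_right_center in the frame of rack between 0.038 and 0.048 m and x of upper_left_center in the frame of rack between -0.012 and 0.012 m and y of upper_left_center in the frame of rack between 0.027 and 0.039 m and z of upper_left_center in the frame of rack between 0.0905 and 0.1005 m and linear speed of each of spare_1, spare_2 below 0.02 m/s and contact force between the fingers and spare_1 below 0.05 N and contact force between the fingers and spare_2 below 0.05 N and (((x of spare_1_center in the frame of rack between -0.012 and 0.012 m and y of spare_1_center in the frame of rack between -0.039 and -0.027 m and z of spare_1_center in the frame of rack between 0.0905 and 0.1005 m and angle between the x axis of spare_1_center and the x axis of rack, either way round below 0.17 rad) and (x of spare_2_center in the frame of rack between -0.012 and 0.012 m and y of spare_2_center in the frame of rack between -0.006 and 0.006 m and z of spare_2_center in the frame of rack between 0.143 and 0.153 m and angle between the x axis of spare_2_center and the x axis of rack, either way round below 0.17 rad)) or ((x of spare_2_center in the frame of rack between -0.012 and 0.012 m and y of spare_2_center in the frame of rack between -0.039 and -0.027 m and z of spare_2_center in the frame of rack between 0.0905 and 0.1005 m and angle between the x axis of spare_2_center and the x axis of rack, either way round below 0.17 rad) and (x of spare_1_center in the frame of rack between -0.012 and 0.012 m and y of spare_1_center in the frame of rack between -0.006 and 0.006 m and z of spare_1_center in the frame of rack between 0.143 and 0.153 m and angle between the x axis of spare_1_center and the x axis of rack, either way round below 0.17 rad)))); the robot touches nothing.
It fails at once if a spare is dropped or thrown (faster than 0.6 m/s with no finger on it) ((linear speed of spare_1 above 0.6 m/s and contact force between the fingers and spare_1 below 0.05 N) or (linear speed of spare_2 above 0.6 m/s and contact force between the fingers and spare_2 below 0.05 N)).
It fails at once if a piston already racked is displaced more than 20 mm (distance of any of row_left_center, row_mid_center, row_right_center, upper_left_center from where it was at the start of the episode above 0.02 m).
It fails at once if the slim piston or another bystander is displaced more than 30 mm (distance of any of slim_center, wrench, seal, screwdriver, water, grease, bowl from where it was at the start of the episode above 0.03 m).
It also fails if it takes over 67 s, if anything falls off the work surface, if the arm or the gripper's body presses on something with over 40 N, if the wrist force passes 120 N, or if a joint passes its speed limit or range.

### The arm

A 6-joint arm with a two-finger parallel gripper is mounted at the origin on the work surface. World frame = base frame: x ahead of the robot, y to its left, z up, the work surface at z = 0. Lengths are in mm, angles in rad, forces in N, time in s.
With the tool pointing down it reaches from about 350 to 775 mm from the base axis. Payload 7.3 kg.
Tool frame: the origin (TCP) lies at the very end of the fingers, on their centre line; the grasp point (between the pads) lies 19 mm behind it; z points along the fingers, y is the line along which they close (so a half turn about z gives the same grasp; the last joint's range is limited). The gripper opens to 92 mm and grips with 3 to 60 N. Pads are 19 mm wide; open, the fingers measure 130 mm over their backs; the gripper's body (75 mm by 190 mm) begins 47 mm behind the grasp point.
Start: joints at [-1.378, 0.342, 1.524, -0, 1.275, -0.146], TCP at [174.51, -495.168, 226.741] pointing down, gripper open.
Joint ranges: [-2.53, 2.53], [-0.77, 2.02], [0.04, 2.7], [-1, 4.14], [0.28, 2.66], [-3.11, 3.11]. Speed limits (rad/s): [2.57, 2.57, 3.14, 3.14, 3.14, 3.14].

### API

Orientations are given as [roll, pitch, yaw] about the fixed x, y, z axes, in that order (R = Rz(yaw) Ry(pitch) Rx(roll)).
In Python, from plant import bot gives the robot as it stands.
- The arm moves only by the tool jog_arm, never from a script. Its argument "targets" is a list of rows, each an object with "xyz": the shift along the tool's x, y, z as a fraction of full scale, a list of three; "spin": the turn about the tool's z as a fraction of full scale. In form: [{"xyz": [x, y, z], "spin": spin}, ...]. A call has exactly 10 rows; each row shifts and turns the commanded pose from where the row before left it, along the tool's axes as they then stand; what a row does not reach is not made up. Full scale, the value 1, is 80 mm for a shift and 0.1 rad for a turn. A row lasts 1/8 s, in which the tool goes at most 62.5 mm and 10.7 degrees, less where a joint would pass 70% of its speed; a pose out of reach is approached as far as the arm can. A call with a number of a shift or a turn outside -1 to 1 is refused whole. A call with a gripper value outside its range is refused whole. "gripper" is the opening in per cent of the stroke, from 0 (shut) to 100 (fully open), set as the call begins (left out, the last holds). The fingers move at their own pace and stop on an object; the grip force is fixed at half the most. Time passes only in rows, so rows that do not move let the fingers close, or fill a call up. It gives the time, the measured TCP pose, the force, the opening and the grip force at its end, in the units of the state.
- bot.get_obs(): the state, without advancing time (a new reading comes with each control period).
- bot.capture(name): name is "scene" or "top"; returns the picture (400x640x3 uint8, blue, green, red); there is no depth.
- bot.get_calibration(name): a dict with "vfov" (degrees; the focal length in pixels is half the picture's height over the tangent of half this angle, whatever the lens; pixels are square), "cx", "cy" (the principal point, pixels), "eye" and "rotation" of the camera in the world. Camera axes: x right, y down, z forward; pixel columns grow to the right and rows downward; lengths in mm; the calibration is good to about 2 mm. A picture is of the moment at which its call begins. get_calibration takes no time and is no camera call.
- bot.close_job(): hands the job in; it is judged then, once.
The state is a dict: "time": time; "joint_positions": joint angles; "dq": joint speeds; "tau": joint torques, N m; "tool_pos": TCP position; "tcp_rot": TCP orientation; "contact_force": force on the tool from outside, world axes, zero at the start; "moment": the same for the moment, N m; "grip_width": finger opening in mm; "finger_force": force on a finger pad.
Only numpy, scipy, OpenCV 4.12 (cv2) and the standard library are available. Lean on these libraries where they do the work, as an engineer would, in place of code of your own. Each camera call takes 0.05 s, during which the arm holds its last target. There are 200 camera calls.

## Working session

There is one attempt and no reset: what is moved stays moved. The work goes in short steps, Python scripts to look and compute and a tool call to move; the robot and the scene stay as the last step left them, time stands still between calls to the robot, and variables do not carry over. Pictures are saved under pics/ and viewed, at most 10 in all, crops included, and the job is handed in when it is done.

Besides the shell and the picture viewer there is one more tool, called after ">>>" by a JSON object that holds its "fn" and its "kwargs", one argument or row to a line. jog_arm: Moves the arm, as the interface text tells. Shift numbers are shares of 80 mm and turn numbers shares of 0.1 rad, none past 1 either way. Its arguments: {"type":"object","properties":{"targets":{"type":"array","items":{"type":"object","properties":{"xyz":{"type":"array","items":{"type":"number"}},"spin":{"type":"number"}}}},"gripper":{"type":"number"}},"required":["targets"]}

```bash
mkdir -p pics; python3 - <<'E'
from plant import bot
import cv2
for n in("top","scene"):
    cv2.imwrite(f"pics/{n}0.png",bot.capture(n)); c=bot.get_calibration(n); print(n,c)
print(bot.get_obs())
E
```

```text
top {'vfov': 55.970764242966595, 'cx': 323.2698733391447, 'cy': 197.95437153016556, 'eye': array([487.19657079,  11.13421393, 984.90254766]), 'rotation': array([-3.03217878, -0.00672851, -1.55883233])}
scene {'vfov': 42.68319950074408, 'cx': 316.3279918368575, 'cy': 199.42055673107734, 'eye': array([1507.45901045,  -80.50260371, 1034.77012261]), 'rotation': array([-2.37917620e+00,  1.35613510e-03,  1.48861378e+00])}
{'time': 0.1, 'joint_positions': array([-1.37797851e+00,  3.42660736e-01,  1.52494101e+00,  1.29215708e-05,
        1.27538187e+00, -1.46030955e-01]), 'dq': array([ 0.00093959, -0.00357028, -0.00308669, -0.00066096,  0.00073312,
        0.00021658]), 'tau': array([ 1.65538386e-03, -4.32001841e+01, -2.44695944e+01,  7.19266897e-02,
        5.26040350e-02, -6.30512227e-05]), 'tool_pos': array([ 174.44927812, -494.78073652,  226.10365032]), 'tcp_rot': array([-3.14021829e+00, -2.14628351e-04,  3.38844852e-01]), 'contact_force': array([-0.76492957,  0.29673738,  0.06787712]), 'moment': array([-0.0084455 , -0.01427227, -0.01069918]), 'finger_force': 0.0, 'grip_width': 92.10348083393082}
```

View pics/top0.png

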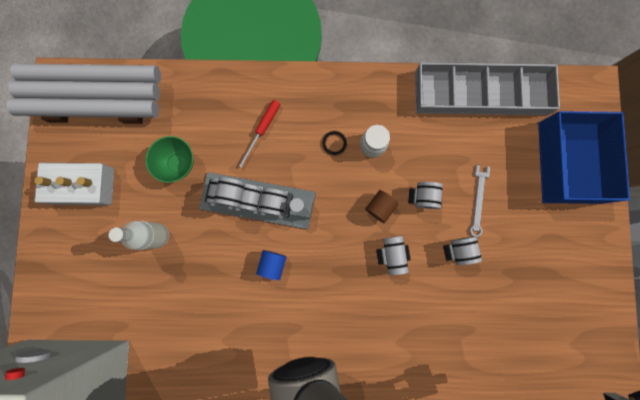

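View pics/scene0.png

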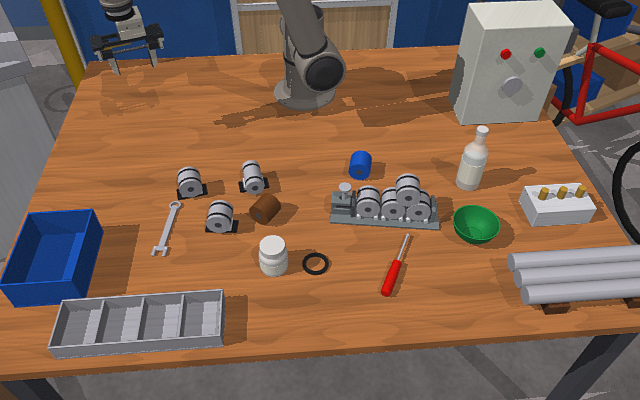

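The top view shows the rack from (203,185) to (314,215), with the pin at about (296,205). The three chocks are at (427,195), (395,256) and (464,250). The brown and blue look-alikes are at (382,206) and (271,265).

```bash
cat > h.py <<'E'
import numpy as np,cv2
from scipy.spatial.transform import Rotation as R
from plant import bot
def cam(n):
    c=bot.get_calibration(n); return c, R.from_euler('xyz',c['rotation']).as_matrix(), 200/np.tan(np.radians(c['vfov']/2))
def proj(n,P):
    c,M,f=cam(n); q=(np.atleast_2d(P)-c['eye'])@M
    return np.c_[c['cx']+f*q[:,0]/q[:,2],c['cy']+f*q[:,1]/q[:,2]]
def unproj(n,uv,z):
    c,M,f=cam(n); uv=np.atleast_2d(uv); d=np.c_[(uv[:,0]-c['cx'])/f,(uv[:,1]-c['cy'])/f,np.ones(len(uv))]@M.T
    return c['eye']+d*((z-c['eye'][2])/d[:,2])[:,None]
def crop(n,x0,y0,w,h,s,src=None,ov=[]):
    im=cv2.imread(src) if src else bot.capture(n)
    im=cv2.resize(im[y0:y0+h,x0:x0+w],None,fx=s,fy=s,interpolation=cv2.INTER_CUBIC)
    for P,col in ov:
        p=(proj(n,P)+0.5-[x0,y0])*s
        cv2.polylines(im,[np.int32(p)],False,col,1,cv2.LINE_AA)
    return im
E
python3 - <<'E'
from h import *
a=crop("top",195,165,130,70,6,"pics/top0.png"); b=crop("top",360,170,130,110,6,"pics/top0.png")
for i,(c,x0,y0) in enumerate(((a,195,165),(b,360,170))):
    for k in range(0,130,10):
        cv2.putText(c,str(x0+k),(k*6,8),0,.3,(0,255,255));cv2.line(c,(k*6,0),(k*6,4),(0,255,255))
    for k in range(0,c.shape[0]//6,10): cv2.putText(c,str(y0+k),(0,k*6+4),0,.3,(0,255,255))
    cv2.imwrite(f"pics/c{i}.png",c[:600])
print(unproj("top",[[427,195],[395,256],[464,250],[296,205]],43))
print(unproj("scene",[[219,214],[253,178],[189,182],[346,187]],50))
E
```

```text
[[ 601.56713151 -255.73205516   43.        ]
 [ 448.2540112  -173.49589207   43.        ]
 [ 465.01798052 -345.38395971   43.        ]
 [ 572.06921034   74.29991645   43.        ]]
[[ 601.03671229 -260.18937818   50.        ]
 [ 473.54872038 -172.80376505   50.        ]
 [ 474.75438332 -348.24726789   50.        ]
 [ 530.13195676   79.73193914   50.        ]]
```

View pics/c0.png

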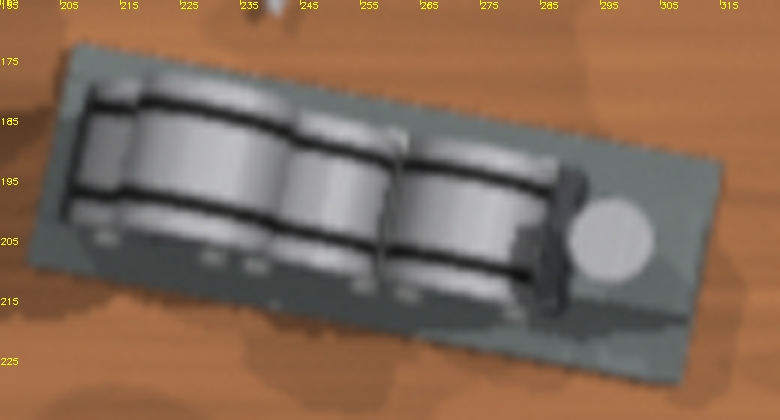

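View pics/c1.png

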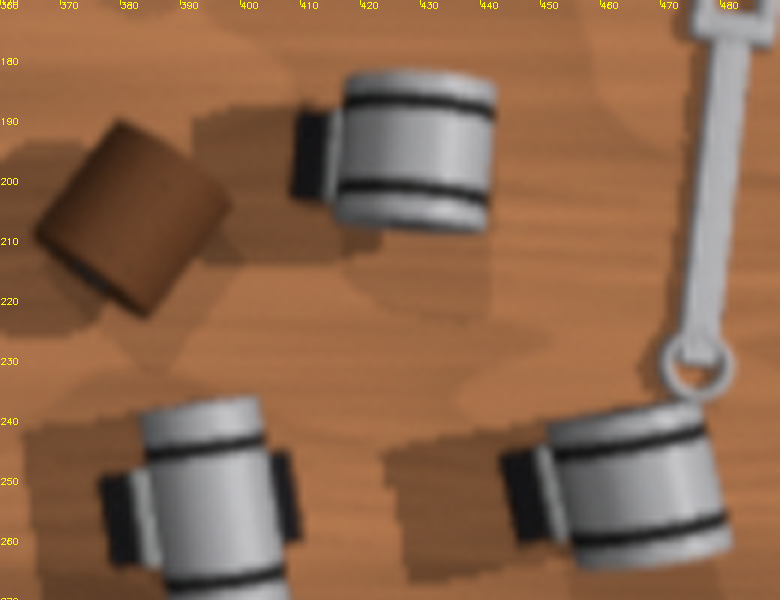

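Crop 1 shows the rack plate corners at about (75,42), (722,160), (680,384) and (28,265), and the pin head at (611,240) with a radius of 42, all in crop pixels. Crop 2 shows spare A at (415,150) and spare B at (640,485), with the slim one at lower left. I'll fit poses to these and check them on overlays.

```bash
cat > fit.py <<'E'
from h import *
from scipy.optimize import least_squares
px=lambda p,o:(np.array(p,float)+.5)/6-.5+o
ca=np.array([195,165]);cb=np.array([360,170])
def T(x,y,yaw,P):
    c,s=np.cos(yaw),np.sin(yaw);P=np.atleast_2d(np.array(P,float));return P@np.array([[c,s,0],[-s,c,0],[0,0,1]])+[x,y,0]
C=px([(75,42),(722,160),(680,384),(28,265)],ca)
def rk(p): return (proj("top",T(p[0],p[1],p[2],[(50,145,p[3]),(50,-145,p[3]),(-50,-145,p[3]),(-50,145,p[3])]))-C).ravel()
t=np.linspace(0,2*np.pi,73)
def cyl(x,y,yaw,z=43,r=31,L=30): return [T(x,y,yaw,np.c_[0*t+e,r*np.cos(t),z+r*np.sin(t)]) for e in(-L,L)]
def fitc(pts,o,x0):
    pts=px(pts,o)
    def f(p):
        h=cv2.convexHull(np.float32(proj("top",np.vstack(cyl(*p)))))
        return [cv2.pointPolygonTest(h,tuple(map(float,q)),True) for q in pts]
    return least_squares(f,x0,diff_step=1e-3,x_scale=[1,1,.01])
if __name__=="__main__":
    r=least_squares(rk,[580,150,-.18,12]);print("rack",r.x,abs(r.fun).max()); k=r.x
    A=fitc([(345,110),(334,205),(496,95),(487,225),(400,69),(450,73),(370,228),(440,233)],cb,[600,-256,-.09])
    B=fitc([(548,430),(575,550),(703,410),(732,540),(580,413),(650,401),(600,568),(690,560)],cb,[470,-345,.2])
    for n,q in(("A",A),("B",B)):print(n,q.x,np.round(q.fun,2))
    for z in(86,91,96):
        w=unproj("top",px([(611,240)],ca),z)[0];print("pin",z,w,T(0,0,-k[2],w-[k[0],k[1],0]))
    g=(0,255,0);ov=[]
    for q in(A.x,B.x): ov+=[(c,g) for c in cyl(*q)]
    for y,z in((66,43),(0,43),(-66,43),(33,95.5)):
        o=T(*k[:3],[(0,y,0)])[0];ov+=[(c,g) for c in cyl(o[0],o[1],k[2],z)]
    ov+=[(T(*k[:3],[(50,145,k[3]),(50,-145,k[3]),(-50,-145,k[3]),(-50,145,k[3]),(50,145,k[3])]),(0,0,255))]
    for z in(86,96):ov+=[(T(*k[:3],np.c_[17*np.cos(t),-130+17*np.sin(t),0*t+z]),(255,0,255))]
    a=crop("scene",170,155,140,85,5,"pics/scene0.png",ov)[:,:500];b=crop("scene",320,160,130,80,6,"pics/scene0.png",ov)
    cc=np.zeros((600,800,3),np.uint8);cc[:298,:400]=cv2.resize(a,None,fx=.8,fy=.7)[:298];cc[:240,400:]=cv2.resize(crop("top",360,170,130,78,3,"pics/top0.png",ov),(390,234))[0:0].reshape(0,390,3) if 0 else 0
    d=crop("top",400,175,90,95,3,"pics/top0.png",ov);cc[:285,420:690]=d
    s=cv2.resize(b,(488,300));cc[300:600,:488]=s;e=crop("top",195,165,130,70,2.4,"pics/top0.png",ov);cc[300:468,488:800]=e
    cv2.imwrite("pics/ov.png",cc)
E
python3 fit.py
```

```text
rack [ 5.88115498e+02  1.79425449e+02 -1.67982455e-01 -5.37455575e-01] 0.14303863567010922
A [ 6.01339484e+02 -2.60275943e+02 -1.00895791e-01] [ 0.34 -0.11  0.22 -0.   -0.02  0.05 -0.1   0.12]
B [ 4.65243457e+02 -3.50405412e+02  1.91899483e-01] [ 0.13  0.28  0.2   0.23 -0.12 -0.14  0.11 -0.35]
pin 86 [569.20963017  70.43800566  86.        ] [[  -0.41775404 -110.61428522   86.        ]]
pin 91 [568.7534458   70.10813791  91.        ] [[  -0.81236545 -111.01578086   91.        ]]
pin 96 [568.29726142  69.77827017  96.        ] [[  -1.20697685 -111.41727651   96.        ]]
```

View pics/ov.png

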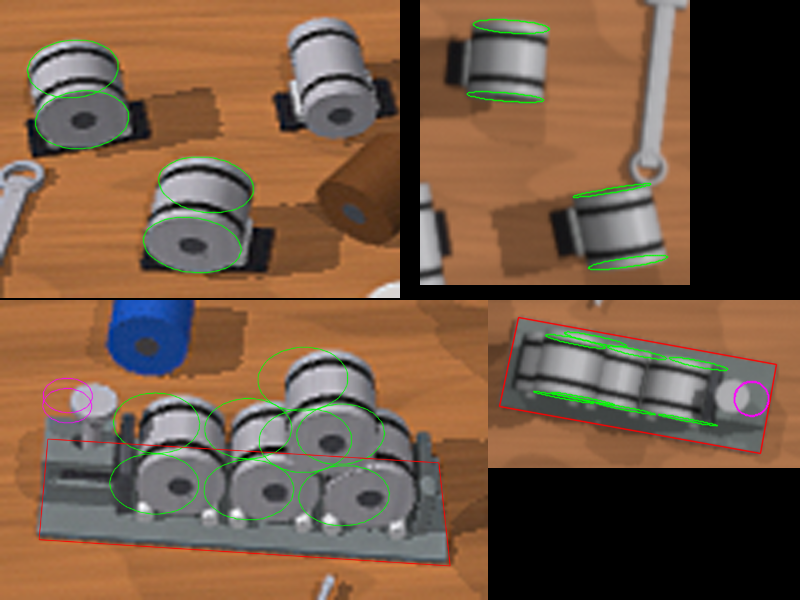

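The spares fit in both views. The plate isn't centred on the row: the row and pin sit about 19 mm toward +y. I'll refine the rack origin from the end-face holes at (180,486), (275,492), (370,498) and (331,443) and the pin head at (94,400), all in the composite's scene panel.

```bash
cat > fit2.py <<'E'
from fit import *
H=np.array([(275,492),(180,486),(370,498),(331,443),(94,400)],float);H=np.c_[320+H[:,0]/3.754-.5,160+(H[:,1]-300)/3.75-.5]
pt=px([(611,240)],ca)
M=[(30,0,43),(30,-66,43),(30,66,43),(30,33,95.5)]
def f(p):
    x,y,w,d,zp,dx=p
    m=np.array(M);m[:,0]+=dx
    return np.r_[(proj("scene",T(x,y,w,np.vstack([m,[(0,-130,zp)]])))-H).ravel(),(proj("top",T(x,y,w,[(0,-130,zp)]))-pt).ravel(),
      (proj("top",T(x,y,w,[(50,145-d,0),(50,-145-d,0),(-50,-145-d,0),(-50,145-d,0)]))-C).ravel()]
r=least_squares(f,[588,198,-.17,19,91,0]);print(np.round(r.x,3));print(np.round(r.fun,2))
x,y,w=r.x[:3]
for n,q in(("pin",(0,-130,r.x[4])),("gap",(0,-33,95.5)),("crown",(0,0,148))):print(n,T(x,y,w,[q]))
E
python3 fit2.py
```

```text
[ 5.90962e+02  1.97376e+02 -1.69000e-01  1.82740e+01  9.26760e+01
  3.09000e-01]
[-0.03  0.    0.06  0.02  0.04 -0.    0.29 -0.03 -0.05 -0.01  0.33 -0.19
  0.13  0.08  0.01  0.08  0.01  0.15 -0.2  -0.04]
pin [[569.07203912  69.23262641  92.67591814]]
gap [[585.40507099 164.84764651  95.5       ]]
crown [[590.96166946 197.37646779 148.        ]]
```

```bash
cat > plan.py <<'E'
import sys,json
from h import *
# plan.py x y z yaw nrows : rows from the measured pose, smooth, rounded to 0.01
def plan(tgt,n,start=None):
    o=bot.get_obs(); p=np.array(start[:3] if start else o['tool_pos']);w=start[3] if start else o['tcp_rot'][2]
    goal=np.array(tgt[:3]);dy=(tgt[3]-w+np.pi)%(2*np.pi)-np.pi;p0,w0=p.copy(),w;rows=[]
    for i in range(n):
        s=(i+1)/n; d=p0+(goal-p0)*s-p; c,q=np.cos(w),np.sin(w)
        l=np.array([c*d[0]+q*d[1],q*d[0]-c*d[1],-d[2]])/80; l=np.round(l,2)
        sp=round(np.clip(-(w0+dy*s-w)/.1,-1,1),2); rows.append({"xyz":l.tolist(),"spin":sp})
        l=l*80;p=p+[c*l[0]+q*l[1],q*l[0]-c*l[1],-l[2]];w-=sp*.1
    print("from",np.round(p0,1),round(w0,4),"end",np.round(p,1),round(w,4))
    for r in rows:print(json.dumps(r))
if __name__=="__main__":
    a=list(map(float,sys.argv[1:]));plan(a[:4],int(a[4]))
E
python3 plan.py 569 69 226 1.402 15
```

```text
from [ 174.4 -494.8  226.1] 0.3388 end [569.4  68.9 226.1] 1.4018
{"xyz": [0.47, -0.33, 0.0], "spin": -0.71}
{"xyz": [0.49, -0.3, 0.0], "spin": -0.71}
{"xyz": [0.5, -0.27, 0.0], "spin": -0.71}
{"xyz": [0.53, -0.23, 0.0], "spin": -0.71}
{"xyz": [0.54, -0.19, 0.0], "spin": -0.7}
{"xyz": [0.55, -0.15, 0.0], "spin": -0.71}
{"xyz": [0.57, -0.11, 0.0], "spin": -0.71}
{"xyz": [0.57, -0.07, 0.0], "spin": -0.71}
{"xyz": [0.57, -0.03, 0.0], "spin": -0.71}
{"xyz": [0.57, 0.01, 0.0], "spin": -0.71}
{"xyz": [0.57, 0.05, 0.0], "spin": -0.71}
{"xyz": [0.57, 0.09, 0.0], "spin": -0.71}
{"xyz": [0.56, 0.13, 0.0], "spin": -0.7}
{"xyz": [0.55, 0.17, 0.0], "spin": -0.71}
{"xyz": [0.53, 0.21, 0.0], "spin": -0.71}
```

>>> {"fn": "jog_arm", "kwargs": {
  "targets": [
    {"xyz": [0.47,-0.33,0],"spin": -0.71},
    {"xyz": [0.49,-0.3,0],"spin": -0.71},
    {"xyz": [0.5,-0.27,0],"spin": -0.71},
    {"xyz": [0.53,-0.23,0],"spin": -0.71},
    {"xyz": [0.54,-0.19,0],"spin": -0.7},
    {"xyz": [0.55,-0.15,0],"spin": -0.71},
    {"xyz": [0.57,-0.11,0],"spin": -0.71},
    {"xyz": [0.57,-0.07,0],"spin": -0.71},
    {"xyz": [0.57,-0.03,0],"spin": -0.71},
    {"xyz": [0.57,0.01,0],"spin": -0.71}
  ],
  "gripper": 0
}}

```text
time: 1.35
tool_pos: [438.2, -118.1, 226.5]
tcp_rot: [-3.141, 0.0, 1.05]
contact_force: [0.7, -0.8, 0.3]
grip_width: 1.1
finger_force: 0.0
```

>>> {"fn": "jog_arm", "kwargs": {
  "targets": [
    {"xyz": [0.57,0.05,0],"spin": -0.71},
    {"xyz": [0.57,0.09,0],"spin": -0.71},
    {"xyz": [0.56,0.13,0],"spin": -0.7},
    {"xyz": [0.55,0.17,0],"spin": -0.71},
    {"xyz": [0.53,0.21,0],"spin": -0.71},
    {"xyz": [0,0,0.3],"spin": 0},
    {"xyz": [0,0,0.4],"spin": 0},
    {"xyz": [0,0,0.4],"spin": 0},
    {"xyz": [0,0,0.2],"spin": 0},
    {"xyz": [0,0,0],"spin": 0}
  ]
}}

```text
time: 2.6
tool_pos: [568.9, 68.4, 121.8]
tcp_rot: [-3.139, 0.0, 1.402]
contact_force: [-0.0, 0.7, -0.2]
grip_width: 0.5
finger_force: 0.0
```

```bash
python3 plan.py 569 69 110 1.402 1; python3 - <<'E'
from h import *
o=bot.get_obs();p=o['tool_pos'];print(o['time'],p,o['tcp_rot'],o['contact_force'],o['grip_width'])
t=np.linspace(0,6.3,60);m=(0,0,255)
ov=[([p+[-8,0,0],p+[8,0,0]],m),([p+[0,-8,0],p+[0,8,0]],m),(np.c_[569+17*np.cos(t),69.2+17*np.sin(t),0*t+92.7],(0,255,0))]
a=crop("scene",310,140,70,70,6,None,ov);b=crop("top",260,160,60,70,6,None,ov)
cv2.imwrite("pics/pin1.png",np.hstack([a,b]))
E
```

```text
from [568.9  68.4 121.8] 1.4018 end [569.   69.2 109.8] 1.4018
{"xyz": [0.01, 0.0, 0.15], "spin": -0.0}
2.6 [568.89617265  68.43302192 121.8197674 ] [-3.13933175e+00  4.31026968e-04  1.40176515e+00] [-0.00847694  0.73652892 -0.20616397] 0.5183888418557889
```

View pics/pin1.png

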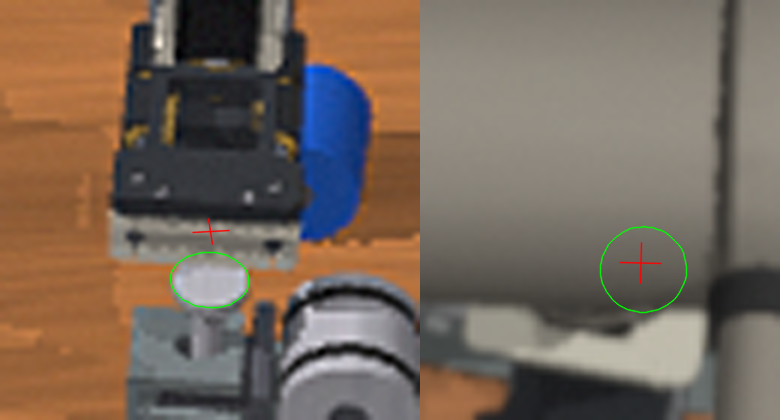

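The scene panel shows the head centred at (210,280), matching the fitted circle. The gripper body hides the fingertips above it. I'll push down now.

>>> {"fn": "jog_arm", "kwargs": {
  "targets": [
    {"xyz": [0.01,0,0.15],"spin": 0},
    {"xyz": [0,0,0.12],"spin": 0},
    {"xyz": [0,0,0.1],"spin": 0},
    {"xyz": [0,0,0.1],"spin": 0},
    {"xyz": [0,0,0.1],"spin": 0},
    {"xyz": [0,0,0.08],"spin": 0},
    {"xyz": [0,0,0.06],"spin": 0},
    {"xyz": [0,0,0.04],"spin": 0},
    {"xyz": [0,0,0],"spin": 0},
    {"xyz": [0,0,0],"spin": 0}
  ]
}}

```text
time: 3.95
tool_pos: [569.6, 69.2, 62.5]
tcp_rot: [3.142, 0.0, 1.402]
contact_force: [-0.4, 0.0, -0.6]
grip_width: 0.3
finger_force: 0.0
```

>>> {"fn": "jog_arm", "kwargs": {
  "targets": [
    {"xyz": [0,0,0.02],"spin": 0},
    {"xyz": [0,0,0.01],"spin": 0},
    {"xyz": [0,0,0.01],"spin": 0},
    {"xyz": [0,0,0.01],"spin": 0},
    {"xyz": [0,0,0],"spin": 0},
    {"xyz": [0,0,0],"spin": 0},
    {"xyz": [0,0,0],"spin": 0},
    {"xyz": [0,0,0],"spin": 0},
    {"xyz": [0,0,0],"spin": 0},
    {"xyz": [0,0,0],"spin": 0}
  ]
}}

```text
time: 5.2
tool_pos: [569.7, 69.2, 60.2]
tcp_rot: [3.141, -0.0, 1.402]
contact_force: [-4.7, -0.1, 13.2]
grip_width: 0.6
finger_force: 6.6
```

```bash
python3 - <<'E'
from plan import plan
plan([601.3,-260.3,170,1.470],7,[569.7,69.2,170,1.402])
E
```

```text
from [569.7  69.2 170. ] 1.402 end [ 601. -260.  170.] 1.47
{"xyz": [-0.57, 0.15, -0.0], "spin": -0.1}
{"xyz": [-0.57, 0.15, -0.0], "spin": -0.09}
{"xyz": [-0.58, 0.15, -0.0], "spin": -0.1}
{"xyz": [-0.57, 0.13, -0.0], "spin": -0.1}
{"xyz": [-0.58, 0.14, -0.0], "spin": -0.1}
{"xyz": [-0.57, 0.12, -0.0], "spin": -0.09}
{"xyz": [-0.58, 0.12, -0.0], "spin": -0.1}
```

>>> {"fn": "jog_arm", "kwargs": {
  "targets": [
    {"xyz": [0,0,-0.4],"spin": 0},
    {"xyz": [0,0,-0.6],"spin": 0},
    {"xyz": [0,0,-0.4],"spin": 0},
    {"xyz": [-0.57,0.15,0],"spin": -0.1},
    {"xyz": [-0.57,0.15,0],"spin": -0.09},
    {"xyz": [-0.58,0.15,0],"spin": -0.1},
    {"xyz": [-0.57,0.13,0],"spin": -0.1},
    {"xyz": [-0.58,0.14,0],"spin": -0.1},
    {"xyz": [-0.57,0.12,0],"spin": -0.09},
    {"xyz": [-0.58,0.12,0],"spin": -0.1}
  ]
}}

```text
time: 6.45
tool_pos: [600.8, -261.5, 170.3]
tcp_rot: [-3.141, -0.0, 1.47]
contact_force: [1.4, -0.1, -0.3]
grip_width: 0.7
finger_force: 0.0
```

>>> {"fn": "jog_arm", "kwargs": {
  "targets": [
    {"xyz": [0,0,0],"spin": 0},
    {"xyz": [0,0,0],"spin": 0},
    {"xyz": [0,0,0],"spin": 0},
    {"xyz": [0,0,0],"spin": 0},
    {"xyz": [0,0,0],"spin": 0},
    {"xyz": [0,0,0],"spin": 0},
    {"xyz": [0,0,0],"spin": 0},
    {"xyz": [0,0,0],"spin": 0},
    {"xyz": [0,0,0],"spin": 0},
    {"xyz": [0,0,0],"spin": 0}
  ],
  "gripper": 100
}}

```text
time: 7.7
tool_pos: [600.8, -260.0, 170.7]
tcp_rot: [3.142, 0.0, 1.47]
contact_force: [-0.2, 0.4, -0.3]
grip_width: 91.2
finger_force: 0.0
```

```bash
python3 plan.py 601.3 -260.3 26 1.470 6; python3 - <<'E'
from fit import *
ov=[(c,(0,255,0)) for c in cyl(601.3,-260.3,-.101)]
x,y,w=590.96,197.38,-.169
ov+=[(T(x,y,w,np.c_[17*np.cos(t),-130+17*np.sin(t),0*t+60]),(255,0,255))]
ov+=[(T(x,y,w,np.c_[0*t+30,yy+31*np.cos(t),z+31*np.sin(t)]),(0,255,0)) for yy,z in((66,43),(0,43),(-66,43),(33,95.5))]
b=crop("top",195,165,130,70,3,None,ov);c=crop("scene",325,165,125,70,3,None,ov);a=crop("scene",160,150,120,90,3,None,ov)
n=max(b.shape[0],c.shape[0]);P=np.zeros((600,800,3),np.uint8)
P[:210,:390]=b;P[:210,400:775]=c;P[220:490,:360]=a;cv2.imwrite("pics/home.png",P)
E
```

```text
from [ 600.8 -260.   170.7] 1.4697 end [ 601.6 -260.1   25.9] 1.4697
{"xyz": [-0.0, 0.0, 0.3], "spin": -0.0}
{"xyz": [-0.0, 0.0, 0.3], "spin": -0.0}
{"xyz": [-0.0, 0.0, 0.3], "spin": -0.0}
{"xyz": [-0.0, 0.0, 0.31], "spin": -0.0}
{"xyz": [-0.0, 0.01, 0.3], "spin": -0.0}
{"xyz": [-0.0, -0.0, 0.3], "spin": -0.0}
```

View pics/home.png

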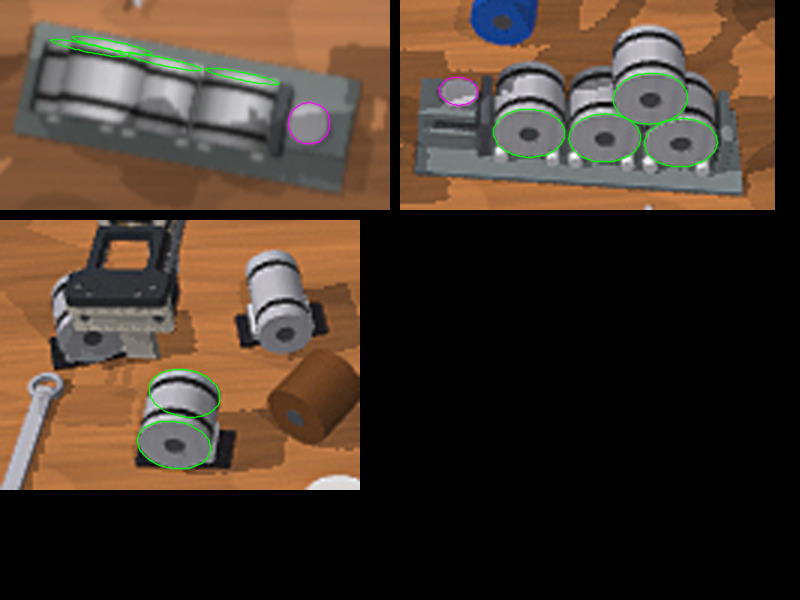

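The pin head matches the 60 mm home circle in both views, and the racked pistons match the fit. Next is descending and gripping spare A.

>>> {"fn": "jog_arm", "kwargs": {
  "targets": [
    {"xyz": [0,0,0.3],"spin": 0},
    {"xyz": [0,0,0.4],"spin": 0},
    {"xyz": [0,0,0.4],"spin": 0},
    {"xyz": [0,0.01,0.3],"spin": 0},
    {"xyz": [0,0,0.2],"spin": 0},
    {"xyz": [0,0,0.15],"spin": 0},
    {"xyz": [0,0,0.06],"spin": 0},
    {"xyz": [0,0,0],"spin": 0},
    {"xyz": [0,0,0],"spin": 0},
    {"xyz": [0,0,0],"spin": 0}
  ]
}}

```text
time: 9.1
tool_pos: [601.9, -260.3, 26.6]
tcp_rot: [3.141, 0.001, 1.47]
contact_force: [-0.1, 0.8, 0.3]
grip_width: 91.9
finger_force: 0.0
```

>>> {"fn": "jog_arm", "kwargs": {
  "targets": [
    {"xyz": [0,0,0],"spin": 0},
    {"xyz": [0,0,0],"spin": 0},
    {"xyz": [0,0,0],"spin": 0},
    {"xyz": [0,0,0],"spin": 0},
    {"xyz": [0,0,0],"spin": 0},
    {"xyz": [0,0,0],"spin": 0},
    {"xyz": [0,0,0],"spin": 0},
    {"xyz": [0,0,0],"spin": 0},
    {"xyz": [0,0,0],"spin": 0},
    {"xyz": [0,0,0],"spin": 0}
  ],
  "gripper": 50
}}

```text
time: 10.35
tool_pos: [601.5, -260.0, 25.9]
tcp_rot: [-3.141, 0.0, 1.47]
contact_force: [-1.5, 0.7, 0.4]
grip_width: 59.8
finger_force: 30.0
```

```bash
python3 - <<'E'
from plan import plan
plan([585.4,164.8,171,1.402],9,[601.5,-260,171,1.470])
E
```

```text
from [ 601.5 -260.   171. ] 1.47 end [585.7 165.  171. ] 1.402
{"xyz": [0.58, -0.08, -0.0], "spin": 0.08}
{"xyz": [0.59, -0.09, -0.0], "spin": 0.07}
{"xyz": [0.58, -0.09, -0.0], "spin": 0.08}
{"xyz": [0.59, -0.09, -0.0], "spin": 0.07}
{"xyz": [0.58, -0.1, -0.0], "spin": 0.08}
{"xyz": [0.58, -0.11, -0.0], "spin": 0.07}
{"xyz": [0.58, -0.1, -0.0], "spin": 0.08}
{"xyz": [0.58, -0.12, -0.0], "spin": 0.07}
{"xyz": [0.58, -0.11, -0.0], "spin": 0.08}
```

>>> {"fn": "jog_arm", "kwargs": {
  "targets": [
    {"xyz": [0,0,-0.05],"spin": 0},
    {"xyz": [0,0,-0.1],"spin": 0},
    {"xyz": [0,0,-0.2],"spin": 0},
    {"xyz": [0,0,-0.3],"spin": 0},
    {"xyz": [0,0,-0.4],"spin": 0},
    {"xyz": [0,0,-0.4],"spin": 0},
    {"xyz": [0,0,-0.26],"spin": 0},
    {"xyz": [0,0,-0.1],"spin": 0},
    {"xyz": [0,0,0],"spin": 0},
    {"xyz": [0,0,0],"spin": 0}
  ]
}}

```text
time: 11.6
tool_pos: [601.1, -259.8, 169.6]
tcp_rot: [-3.14, -0.001, 1.47]
contact_force: [-0.4, -0.7, -3.3]
grip_width: 59.9
finger_force: 30.0
```

>>> {"fn": "jog_arm", "kwargs": {
  "targets": [
    {"xyz": [0.3,-0.04,0],"spin": 0.08},
    {"xyz": [0.5,-0.07,0],"spin": 0.07},
    {"xyz": [0.62,-0.1,0],"spin": 0.08},
    {"xyz": [0.64,-0.1,0],"spin": 0.07},
    {"xyz": [0.64,-0.11,0],"spin": 0.08},
    {"xyz": [0.64,-0.12,0],"spin": 0.07},
    {"xyz": [0.64,-0.12,0],"spin": 0.08},
    {"xyz": [0.6,-0.12,0],"spin": 0.07},
    {"xyz": [0.42,-0.08,0],"spin": 0.08},
    {"xyz": [0.24,-0.04,0],"spin": 0}
  ]
}}

```text
time: 12.85
tool_pos: [585.7, 166.7, 169.7]
tcp_rot: [-3.14, 0.001, 1.404]
contact_force: [-0.1, 0.3, -2.6]
grip_width: 60.0
finger_force: 30.0
```

>>> {"fn": "jog_arm", "kwargs": {
  "targets": [
    {"xyz": [0,0,0],"spin": 0},
    {"xyz": [0,0,0.1],"spin": 0},
    {"xyz": [0,0,0.15],"spin": 0},
    {"xyz": [0,0,0.15],"spin": 0},
    {"xyz": [0,0,0.1],"spin": 0},
    {"xyz": [0,0,0],"spin": 0},
    {"xyz": [0,0,0],"spin": 0},
    {"xyz": [0,0,0],"spin": 0},
    {"xyz": [0,0,0],"spin": 0},
    {"xyz": [0,0,0],"spin": 0}
  ]
}}

```text
time: 14.1
tool_pos: [586.4, 165.1, 130.9]
tcp_rot: [3.141, -0.0, 1.402]
contact_force: [1.0, -0.0, -2.6]
grip_width: 59.8
finger_force: 30.0
```

```bash
python3 plan.py 585.4 164.8 84 1.402 1; python3 - <<'E'
from fit import *
p=bot.get_obs()['tool_pos'];print(p)
x,y,w=590.96,197.38,-.169
ov=[(T(x,y,w,np.c_[0*t+30,yy+31*np.cos(t),z+31*np.sin(t)]),(0,255,0)) for yy,z in((66,43),(0,43),(-66,43),(33,95.5))]
ov+=[(T(p[0],p[1],w,np.c_[0*t+s,31*np.cos(t),p[2]+17.1+31*np.sin(t)]),(0,255,255)) for s in(-30,30)]
c=crop("scene",310,130,135,100,5,None,ov);cv2.imwrite("pics/gap.png",c)
E
```

```text
from [586.4 165.1 130.9] 1.4019 end [585.4 164.4  83.7] 1.4019
{"xyz": [-0.01, -0.01, 0.59], "spin": -0.0}
[586.37222201 165.08973819 130.88199521]
```

View pics/gap.png

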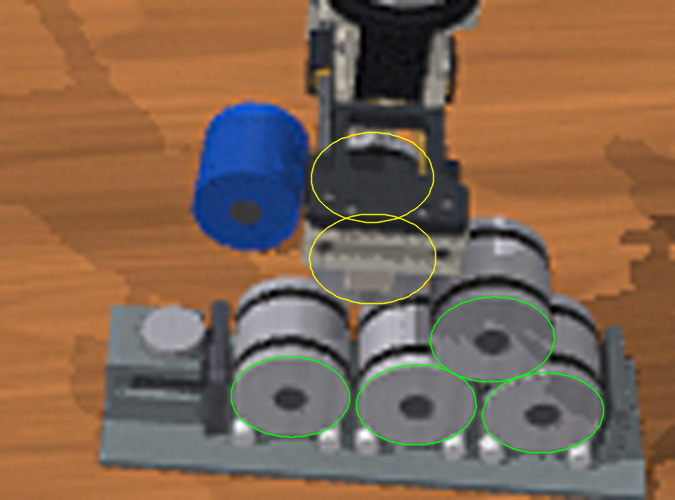

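The held piston's visible rim matches its predicted circle, centred at (373,258), and it clears the saddled piston. I'll lower it slowly.

>>> {"fn": "jog_arm", "kwargs": {
  "targets": [
    {"xyz": [0,-0.01,0.1],"spin": 0},
    {"xyz": [0,0,0.15],"spin": 0},
    {"xyz": [0,0,0.15],"spin": 0},
    {"xyz": [0,0,0.1],"spin": 0},
    {"xyz": [0,0,0.06],"spin": 0},
    {"xyz": [0,0,0.03],"spin": 0},
    {"xyz": [0,0,0],"spin": 0},
    {"xyz": [0,0,0],"spin": 0},
    {"xyz": [0,0,0],"spin": 0},
    {"xyz": [0,0,0],"spin": 0}
  ]
}}

```text
time: 15.4
tool_pos: [585.6, 165.2, 83.7]
tcp_rot: [3.141, -0.0, 1.402]
contact_force: [-0.6, -0.6, -2.4]
grip_width: 59.8
finger_force: 30.0
```

>>> {"fn": "jog_arm", "kwargs": {
  "targets": [
    {"xyz": [0,0,0.01],"spin": 0},
    {"xyz": [0,0,0.01],"spin": 0},
    {"xyz": [0,0,0.01],"spin": 0},
    {"xyz": [0,0,0],"spin": 0},
    {"xyz": [0,0,0],"spin": 0},
    {"xyz": [0,0,0],"spin": 0},
    {"xyz": [0,0,0],"spin": 0},
    {"xyz": [0,0,0],"spin": 0},
    {"xyz": [0,0,0],"spin": 0},
    {"xyz": [0,0,0],"spin": 0}
  ]
}}

```text
time: 16.65
tool_pos: [585.6, 165.2, 81.1]
tcp_rot: [3.141, 0.0, 1.402]
contact_force: [-0.1, 0.2, -3.2]
grip_width: 59.7
finger_force: 30.0
```

>>> {"fn": "jog_arm", "kwargs": {
  "targets": [
    {"xyz": [0,0,0.01],"spin": 0},
    {"xyz": [0,0,0.01],"spin": 0},
    {"xyz": [0,0,0],"spin": 0},
    {"xyz": [0,0,0.01],"spin": 0},
    {"xyz": [0,0,0],"spin": 0},
    {"xyz": [0,0,0],"spin": 0},
    {"xyz": [0,0,0],"spin": 0},
    {"xyz": [0,0,0],"spin": 0},
    {"xyz": [0,0,0],"spin": 0},
    {"xyz": [0,0,0],"spin": 0}
  ]
}}

```text
time: 17.9
tool_pos: [585.5, 165.2, 78.7]
tcp_rot: [3.142, 0.0, 1.402]
contact_force: [-0.7, 0.2, -3.4]
grip_width: 59.6
finger_force: 30.0
```

>>> {"fn": "jog_arm", "kwargs": {
  "targets": [
    {"xyz": [0,0,0.01],"spin": 0},
    {"xyz": [0,0,0],"spin": 0},
    {"xyz": [0,0,0.005],"spin": 0},
    {"xyz": [0,0,0],"spin": 0},
    {"xyz": [0,0,0],"spin": 0},
    {"xyz": [0,0,0],"spin": 0},
    {"xyz": [0,0,0],"spin": 0},
    {"xyz": [0,0,0],"spin": 0},
    {"xyz": [0,0,0],"spin": 0},
    {"xyz": [0,0,0],"spin": 0}
  ]
}}

```text
time: 19.15
tool_pos: [585.8, 165.4, 78.3]
tcp_rot: [3.141, -0.0, 1.402]
contact_force: [-2.1, 1.2, 5.3]
grip_width: 59.8
finger_force: 30.0
```

Contact came at the expected height, so I'll release.

>>> {"fn": "jog_arm", "kwargs": {
  "targets": [
    {"xyz": [0,0,0],"spin": 0},
    {"xyz": [0,0,0],"spin": 0},
    {"xyz": [0,0,0],"spin": 0},
    {"xyz": [0,0,0],"spin": 0},
    {"xyz": [0,0,0],"spin": 0},
    {"xyz": [0,0,0],"spin": 0},
    {"xyz": [0,0,0],"spin": 0},
    {"xyz": [0,0,0],"spin": 0},
    {"xyz": [0,0,0],"spin": 0},
    {"xyz": [0,0,0],"spin": 0}
  ],
  "gripper": 100
}}

```text
time: 20.4
tool_pos: [585.5, 165.2, 77.5]
tcp_rot: [3.142, 0.0, 1.402]
contact_force: [-0.9, 0.6, 1.0]
grip_width: 91.8
finger_force: 0.0
```

```bash
python3 - <<'E'
from plan import plan
plan([465.2,-350.4,188,1.763],14,[585.8,165.4,188,1.402])
E
```

```text
from [585.8 165.4 188. ] 1.402 end [ 465.3 -350.   188. ] 1.763
{"xyz": [-0.47, -0.03, -0.0], "spin": -0.26}
{"xyz": [-0.47, -0.04, -0.0], "spin": -0.26}
{"xyz": [-0.47, -0.05, -0.0], "spin": -0.25}
{"xyz": [-0.47, -0.07, -0.0], "spin": -0.26}
{"xyz": [-0.47, -0.08, -0.0], "spin": -0.26}
{"xyz": [-0.46, -0.08, -0.0], "spin": -0.26}
{"xyz": [-0.46, -0.11, -0.0], "spin": -0.25}
{"xyz": [-0.46, -0.11, -0.0], "spin": -0.26}
{"xyz": [-0.46, -0.12, -0.0], "spin": -0.26}
{"xyz": [-0.45, -0.14, -0.0], "spin": -0.26}
{"xyz": [-0.45, -0.15, -0.0], "spin": -0.26}
{"xyz": [-0.45, -0.16, -0.0], "spin": -0.25}
{"xyz": [-0.44, -0.17, -0.0], "spin": -0.26}
{"xyz": [-0.43, -0.18, -0.0], "spin": -0.26}
```

Lifting clear first, then moving to spare B.

>>> {"fn": "jog_arm", "kwargs": {
  "targets": [
    {"xyz": [0,0,-0.1],"spin": 0},
    {"xyz": [0,0,-0.3],"spin": 0},
    {"xyz": [0,0,-0.5],"spin": 0},
    {"xyz": [0,0,-0.5],"spin": 0},
    {"xyz": [-0.47,-0.03,0],"spin": -0.26},
    {"xyz": [-0.47,-0.04,0],"spin": -0.26},
    {"xyz": [-0.47,-0.05,0],"spin": -0.25},
    {"xyz": [-0.47,-0.07,0],"spin": -0.26},
    {"xyz": [-0.47,-0.08,0],"spin": -0.26},
    {"xyz": [-0.46,-0.08,0],"spin": -0.26}
  ]
}}

```text
time: 21.65
tool_pos: [533.9, -56.8, 190.3]
tcp_rot: [3.141, 0.0, 1.558]
contact_force: [0.7, -0.8, -0.5]
grip_width: 91.9
finger_force: 0.0
```

>>> {"fn": "jog_arm", "kwargs": {
  "targets": [
    {"xyz": [-0.46,-0.11,0],"spin": -0.25},
    {"xyz": [-0.46,-0.11,0],"spin": -0.26},
    {"xyz": [-0.46,-0.12,0],"spin": -0.26},
    {"xyz": [-0.45,-0.14,0],"spin": -0.26},
    {"xyz": [-0.45,-0.15,0],"spin": -0.26},
    {"xyz": [-0.45,-0.16,0],"spin": -0.25},
    {"xyz": [-0.44,-0.17,0],"spin": -0.26},
    {"xyz": [-0.43,-0.18,0],"spin": -0.26},
    {"xyz": [0,0,0.1],"spin": 0},
    {"xyz": [0,0,0.1],"spin": 0}
  ]
}}

```text
time: 22.9
tool_pos: [464.9, -349.6, 173.2]
tcp_rot: [3.141, -0.0, 1.762]
contact_force: [-0.1, 0.0, -0.4]
grip_width: 91.8
finger_force: 0.0
```

```bash
python3 plan.py 465.2 -350.4 26 1.763 4; python3 - <<'E'
from fit import *
p=bot.get_obs()['tool_pos'];print(p)
x,y,w=590.96,197.38,-.169
ov=[(T(x,y,w,np.c_[0*t+30,yy+31*np.cos(t),z+31*np.sin(t)]),(0,255,0)) for yy,z in((66,43),(0,43),(-66,43),(33,95.5),(-33,95.5),(0,148))]
c=crop("scene",325,130,120,105,4,None,ov);d=crop("top",195,150,130,80,3,None,ov);P=np.zeros((425,800,3),np.uint8)
e=crop("scene",160,150,100,90,3); P[:420,:480]=c;P[:240,480:800]=d[:,:320];cv2.imwrite("pics/placed.png",P)
E
```

```text
from [ 464.9 -349.6  173.2] 1.7623 end [ 465.  -350.4   26. ] 1.7633
{"xyz": [-0.0, 0.0, 0.46], "spin": -0.0}
{"xyz": [-0.01, 0.0, 0.46], "spin": -0.0}
{"xyz": [0.0, 0.0, 0.46], "spin": -0.01}
{"xyz": [-0.0, 0.0, 0.46], "spin": 0.0}
[ 464.87272737 -349.58648077  173.24371589]
```

View pics/placed.png

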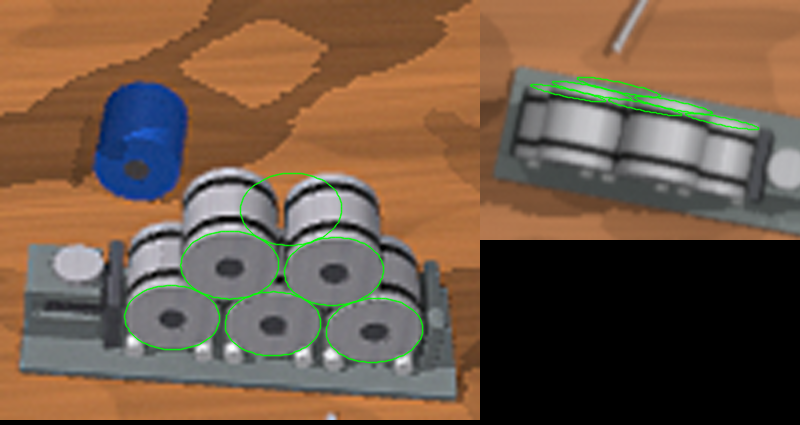

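Spare A is seated in the gap at (230,267), on its predicted outline, and nothing else has moved. Next I'll pick spare B.

>>> {"fn": "jog_arm", "kwargs": {
  "targets": [
    {"xyz": [-0.01,0,0.3],"spin": 0},
    {"xyz": [0,0,0.4],"spin": 0},
    {"xyz": [0,0,0.4],"spin": 0},
    {"xyz": [0,0,0.3],"spin": 0},
    {"xyz": [0,0,0.24],"spin": 0},
    {"xyz": [0,0,0.15],"spin": 0},
    {"xyz": [0,0,0.05],"spin": 0},
    {"xyz": [0,0,0],"spin": 0},
    {"xyz": [0,0,0],"spin": 0},
    {"xyz": [0,0,0],"spin": 0}
  ]
}}

```text
time: 24.3
tool_pos: [465.3, -351.3, 27.0]
tcp_rot: [3.141, 0.001, 1.763]
contact_force: [0.5, -1.1, 0.4]
grip_width: 91.6
finger_force: 0.0
```

>>> {"fn": "jog_arm", "kwargs": {
  "targets": [
    {"xyz": [0,0,0],"spin": 0},
    {"xyz": [0,0,0],"spin": 0},
    {"xyz": [0,0,0],"spin": 0},
    {"xyz": [0,0,0],"spin": 0},
    {"xyz": [0,0,0],"spin": 0},
    {"xyz": [0,0,0],"spin": 0},
    {"xyz": [0,0,0],"spin": 0},
    {"xyz": [0,0,0],"spin": 0},
    {"xyz": [0,0,0],"spin": 0},
    {"xyz": [0,0,0],"spin": 0}
  ],
  "gripper": 50
}}

```text
time: 25.55
tool_pos: [465.1, -351.0, 26.3]
tcp_rot: [-3.142, 0.0, 1.763]
contact_force: [-0.8, 0.0, 0.1]
grip_width: 59.8
finger_force: 30.0
```

>>> {"fn": "jog_arm", "kwargs": {
  "targets": [
    {"xyz": [0,0,-0.05],"spin": 0},
    {"xyz": [0,0,-0.1],"spin": 0},
    {"xyz": [0,0,-0.2],"spin": 0},
    {"xyz": [0,0,-0.3],"spin": 0},
    {"xyz": [0,0,-0.4],"spin": 0},
    {"xyz": [0,0,-0.5],"spin": 0},
    {"xyz": [0,0,-0.4],"spin": 0},
    {"xyz": [0,0,-0.2],"spin": 0},
    {"xyz": [0,0,0],"spin": 0},
    {"xyz": [0,0,0],"spin": 0}
  ]
}}

```text
time: 26.8
tool_pos: [464.5, -350.4, 196.9]
tcp_rot: [-3.14, -0.002, 1.763]
contact_force: [-0.2, -0.2, -4.4]
grip_width: 59.9
finger_force: 30.0
```

```bash
python3 - <<'E'
from plan import plan
plan([591,197.4,197,1.402],16)
E
```

```text
from [ 464.5 -350.4  196.9] 1.7628 end [591.2 197.2 196.9] 1.4018
{"xyz": [0.4, 0.18, -0.0], "spin": 0.23}
{"xyz": [0.41, 0.17, -0.0], "spin": 0.22}
{"xyz": [0.41, 0.16, -0.0], "spin": 0.23}
{"xyz": [0.41, 0.15, -0.0], "spin": 0.22}
{"xyz": [0.41, 0.14, -0.0], "spin": 0.23}
{"xyz": [0.42, 0.13, -0.0], "spin": 0.22}
{"xyz": [0.42, 0.13, -0.0], "spin": 0.23}
{"xyz": [0.43, 0.11, -0.0], "spin": 0.22}
{"xyz": [0.42, 0.1, -0.0], "spin": 0.23}
{"xyz": [0.43, 0.1, -0.0], "spin": 0.23}
{"xyz": [0.44, 0.08, -0.0], "spin": 0.22}
{"xyz": [0.43, 0.08, -0.0], "spin": 0.23}
{"xyz": [0.43, 0.06, -0.0], "spin": 0.22}
{"xyz": [0.44, 0.06, -0.0], "spin": 0.23}
{"xyz": [0.43, 0.04, -0.0], "spin": 0.22}
{"xyz": [0.44, 0.04, -0.0], "spin": 0.23}
```

>>> {"fn": "jog_arm", "kwargs": {
  "targets": [
    {"xyz": [0.4,0.18,0],"spin": 0.23},
    {"xyz": [0.41,0.17,0],"spin": 0.22},
    {"xyz": [0.41,0.16,0],"spin": 0.23},
    {"xyz": [0.41,0.15,0],"spin": 0.22},
    {"xyz": [0.41,0.14,0],"spin": 0.23},
    {"xyz": [0.42,0.13,0],"spin": 0.22},
    {"xyz": [0.42,0.13,0],"spin": 0.23},
    {"xyz": [0.43,0.11,0],"spin": 0.22},
    {"xyz": [0.42,0.1,0],"spin": 0.23},
    {"xyz": [0.43,0.1,0],"spin": 0.23}
  ]
}}

```text
time: 28.05
tool_pos: [543.7, -7.7, 196.7]
tcp_rot: [-3.139, -0.0, 1.536]
contact_force: [0.8, -0.6, -4.1]
grip_width: 60.0
finger_force: 30.0
```

>>> {"fn": "jog_arm", "kwargs": {
  "targets": [
    {"xyz": [0.44,0.08,0],"spin": 0.22},
    {"xyz": [0.43,0.08,0],"spin": 0.23},
    {"xyz": [0.43,0.06,0],"spin": 0.22},
    {"xyz": [0.44,0.06,0],"spin": 0.23},
    {"xyz": [0.43,0.04,0],"spin": 0.22},
    {"xyz": [0.44,0.04,0],"spin": 0.23},
    {"xyz": [0,0,0],"spin": 0},
    {"xyz": [0,0,0],"spin": 0},
    {"xyz": [0,0,0],"spin": 0},
    {"xyz": [0,0,0],"spin": 0}
  ]
}}

```text
time: 29.3
tool_pos: [591.8, 195.7, 198.3]
tcp_rot: [-3.142, 0.0, 1.401]
contact_force: [0.0, -0.7, -3.2]
grip_width: 59.7
finger_force: 30.0
```

```bash
python3 plan.py 591 197.4 137 1.402 1
```

```text
from [591.8 195.7 198.3] 1.4007 end [591.2 197.4 136.7] 1.4017
{"xyz": [0.02, -0.01, 0.77], "spin": -0.01}
```

>>> {"fn": "jog_arm", "kwargs": {
  "targets": [
    {"xyz": [0.02,-0.01,0.1],"spin": 0},
    {"xyz": [0,0,0.2],"spin": 0},
    {"xyz": [0,0,0.2],"spin": 0},
    {"xyz": [0,0,0.15],"spin": 0},
    {"xyz": [0,0,0.08],"spin": 0},
    {"xyz": [0,0,0.04],"spin": 0},
    {"xyz": [0,0,0],"spin": 0},
    {"xyz": [0,0,0],"spin": 0},
    {"xyz": [0,0,0],"spin": 0},
    {"xyz": [0,0,0],"spin": 0}
  ]
}}

```text
time: 30.55
tool_pos: [591.3, 198.3, 136.9]
tcp_rot: [3.141, -0.0, 1.402]
contact_force: [0.1, -0.6, -3.5]
grip_width: 59.9
finger_force: 30.0
```

>>> {"fn": "jog_arm", "kwargs": {
  "targets": [
    {"xyz": [0,0,0.01],"spin": 0},
    {"xyz": [0,0,0.01],"spin": 0},
    {"xyz": [0,0,0.01],"spin": 0},
    {"xyz": [0,0,0.01],"spin": 0},
    {"xyz": [0,0,0],"spin": 0},
    {"xyz": [0,0,0],"spin": 0},
    {"xyz": [0,0,0],"spin": 0},
    {"xyz": [0,0,0],"spin": 0},
    {"xyz": [0,0,0],"spin": 0},
    {"xyz": [0,0,0],"spin": 0}
  ]
}}

```text
time: 31.8
tool_pos: [591.2, 198.3, 133.5]
tcp_rot: [3.142, 0.0, 1.402]
contact_force: [0.6, 0.5, -5.0]
grip_width: 60.2
finger_force: 30.0
```

>>> {"fn": "jog_arm", "kwargs": {
  "targets": [
    {"xyz": [-0.01,0,0.01],"spin": 0},
    {"xyz": [0,0,0],"spin": 0},
    {"xyz": [0,0,0.01],"spin": 0},
    {"xyz": [0,0,0],"spin": 0},
    {"xyz": [0,0,0],"spin": 0},
    {"xyz": [0,0,0],"spin": 0},
    {"xyz": [0,0,0],"spin": 0},
    {"xyz": [0,0,0],"spin": 0},
    {"xyz": [0,0,0],"spin": 0},
    {"xyz": [0,0,0],"spin": 0}
  ]
}}

```text
time: 33.05
tool_pos: [591.1, 197.5, 131.9]
tcp_rot: [3.141, 0.0, 1.402]
contact_force: [0.1, -0.5, -3.1]
grip_width: 59.7
finger_force: 30.0
```

>>> {"fn": "jog_arm", "kwargs": {
  "targets": [
    {"xyz": [0,0,0.01],"spin": 0},
    {"xyz": [0,0,0],"spin": 0},
    {"xyz": [0,0,0],"spin": 0},
    {"xyz": [0,0,0],"spin": 0},
    {"xyz": [0,0,0],"spin": 0},
    {"xyz": [0,0,0],"spin": 0},
    {"xyz": [0,0,0],"spin": 0},
    {"xyz": [0,0,0],"spin": 0},
    {"xyz": [0,0,0],"spin": 0},
    {"xyz": [0,0,0],"spin": 0}
  ]
}}

```text
time: 34.3
tool_pos: [591.3, 197.5, 131.4]
tcp_rot: [3.141, -0.0, 1.402]
contact_force: [-1.6, -1.5, 5.5]
grip_width: 59.8
finger_force: 30.0
```

It has seated at the expected height, so I'll release and lift away.

>>> {"fn": "jog_arm", "kwargs": {
  "targets": [
    {"xyz": [0,0,0],"spin": 0},
    {"xyz": [0,0,0],"spin": 0},
    {"xyz": [0,0,0],"spin": 0},
    {"xyz": [0,0,0],"spin": 0},
    {"xyz": [0,0,0],"spin": 0},
    {"xyz": [0,0,0],"spin": 0},
    {"xyz": [0,0,0],"spin": 0},
    {"xyz": [0,0,0],"spin": 0},
    {"xyz": [0,0,0],"spin": 0},
    {"xyz": [0,0,0],"spin": 0}
  ],
  "gripper": 100
}}

```text
time: 35.55
tool_pos: [591.1, 197.5, 131.1]
tcp_rot: [3.142, 0.0, 1.402]
contact_force: [0.1, -0.1, 0.7]
grip_width: 92.0
finger_force: 0.0
```

>>> {"fn": "jog_arm", "kwargs": {
  "targets": [
    {"xyz": [0,0,-0.1],"spin": 0},
    {"xyz": [0,0,-0.3],"spin": 0},
    {"xyz": [0,0,-0.4],"spin": 0},
    {"xyz": [0,0,-0.4],"spin": 0},
    {"xyz": [-0.4,-0.2,0],"spin": 0},
    {"xyz": [-0.5,-0.2,0],"spin": 0},
    {"xyz": [-0.5,-0.2,0],"spin": 0},
    {"xyz": [-0.4,-0.2,0],"spin": 0},
    {"xyz": [-0.3,0,0],"spin": 0},
    {"xyz": [0,0,0],"spin": 0}
  ]
}}

```text
time: 36.8
tool_pos: [499.7, 41.5, 228.0]
tcp_rot: [3.14, 0.0, 1.399]
contact_force: [-0.6, 1.0, 0.8]
grip_width: 91.8
finger_force: 0.0
```

```bash
python3 - <<'E'
from fit import *
o=bot.get_obs();print(o['tool_pos'],o['contact_force'])
x,y,w=590.96,197.38,-.169
ov=[(T(x,y,w,np.c_[0*t+30,yy+31*np.cos(t),z+31*np.sin(t)]),(0,255,0)) for yy,z in((66,43),(0,43),(-66,43),(33,95.5),(-33,95.5),(0,148))]
ov+=[(T(x,y,w,np.c_[17*np.cos(t),-130+17*np.sin(t),0*t+60]),(255,0,255))]
c=crop("scene",325,130,120,105,4,None,ov);P=np.zeros((425,800,3),np.uint8)
P[:420,:480]=c;P[:200,480:800]=cv2.resize(bot.capture("scene"),(320,200));P[210:410,480:800]=cv2.resize(bot.capture("top"),(320,200));cv2.imwrite("pics/end.png",P)
E
```

```text
[499.74306636  41.49947749 227.98742921] [-0.61088807  0.99259985  0.79199489]
```

View pics/end.png

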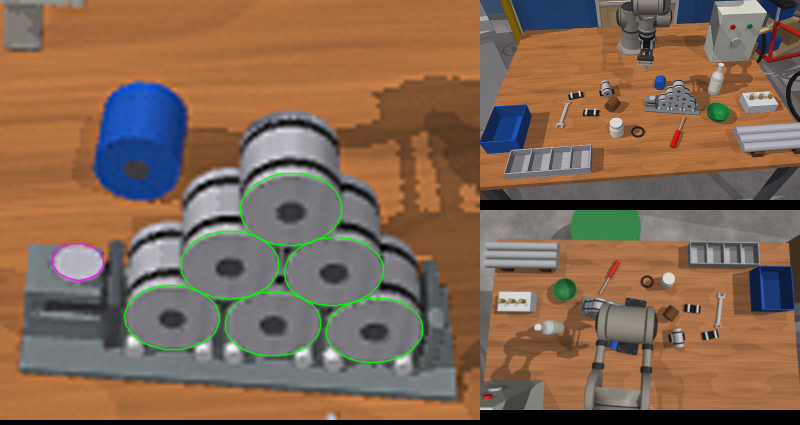

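All six pistons sit on their predicted outlines, with the crown at (291,210) and the pin head home at (78,262). The other items on the bench look unmoved, so I'm handing in.

```bash
python3 -c "
from plant import bot
print(bot.close_job())"
```

```text
the job is handed in; nothing more can be done
None
```

The job is handed in, with no verdict returned: the pin is fully home, both spares are set down in the free gap and as the crown, and the last pictures show nothing else moved.

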